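# Crack the port cap of unknown thread

## Robot

A 6-joint arm with a two-finger parallel gripper is mounted at the origin on a cart in front of the work surface, level with it; the furniture and walls round the work are solid. World frame = base frame: x ahead of the robot, y to its left, z up, the work surface at z = 0. Lengths are in m, angles in rad, forces in N, time in s.
With the tool pointing down it reaches from about 0.375 to 0.9 m from the base axis. Payload 3.1 kg.
Tool frame: the origin (TCP) lies on the centre line of the jaws, within the pads' length; the fingertips stand 25 mm ahead of it and the grasp point (between the pads) lies 6 mm ahead of it; x points along the fingers, y is the direction in which the jaws open and shut, and the axes are right-handed (so a half turn about x gives the same grasp; the last joint's range is limited). The gripper opens to 87 mm and grips with 3 to 60 N. Pads are 19 mm wide; open, the fingers measure 117 mm over their backs; the gripper's body (75 mm by 190 mm) begins 51 mm behind the grasp point.
Start: joints at [1.069, 0.527, 1.433, -0, 1.181, -0.178], TCP at [0.198, 0.593, 0.248] pointing down, gripper open.
Joint ranges: [-3.08, 3.08], [-0.75, 2.2], [0.22, 2.44], [-1.43, 4.57], [0, 2.65], [-2.85, 2.85]. Speed limits (rad/s): [2.79, 2.79, 3.14, 3.14, 3.14, 3.14].

## Interface

Orientations are given as a unit quaternion [x, y, z, w].
In Python, from rig import robot gives the robot as it stands. The module is installed in compiled form; this text tells all that it offers.
- The arm moves only by the tool move_arm, never from a script. Its argument "commands" is a list of rows, each a list of 5 numbers: the gripper's target within -1 to 1 (shut at 1, half-way at 0, fully open at -1), then the shift along the tool's x, y, z in mm, then the turn about the tool's x in degrees. A call has 1 to 8 rows; each row is the pose to reach, as a shift and turn from the pose commanded when the call began, along the tool's axes at that moment; what a row does not reach only later rows make up. A row lasts 1/12 s, in which the tool goes at most 41.7 mm and 7.16 degrees, less where a joint would pass 70% of its speed; a pose out of reach is approached as far as the arm can. A call with a gripper value outside its range is refused whole. The fingers move at their own pace and stop on an object; "newtons" is the grip in N (left out, the last holds). Time passes only in rows, so rows that repeat a pose let the fingers close. It gives the time, the measured TCP pose, the force and the opening at its end, in the units of the state.
- robot.get_obs(): the state, without advancing time (a new reading comes with each control period).
- robot.camera(name): name is "scene" or "top" or "wrist"; returns a dict with "image" (420x560x3 uint8, red, green, blue), "fx", "fy", "cx", "cy" (pixels), "xyz" and "rotation" of the camera in the world; the wrist camera has in their place "tool_from_camera" (4x4, takes a point from camera to tool coordinates, whose origin is the TCP and whose axes are the tool frame's). Camera axes: x right, y down, z forward; pixel columns grow to the right and rows downward; lengths in m; the calibration is good to about 2 mm. A picture is of the moment at which its call begins: read the wrist's pose just before it. There is no depth.
- robot.hand_in(): hands the job in, once; it reports no verdict.
Trained networks look in a picture, given as the dict that the camera call returned (one of the last four; its "shot" number tells which), for a name from the list of things; names that differ only in an ending like _2 or _b are one class to them, and where a whole thing is asked for, a point or a joint stands for the part that bears it (a point fixed in the world has none). Each returns a list of dicts, best first, with "p" (0 to 1); they miss things now and then, are a little off and sometimes report something else, mostly with a low value. They report only what shows in the picture. A call takes as long as a camera call. They do not tell look-alikes from the thing itself.
- robot.regions_of(picture, name): "pixels" (420x560 bool, what is visible of it) and "bbox" ([left, top, right, bottom] in pixels, round what is visible of it).
The state is a dict: "time": time; "q": joint angles; "joint_velocities": joint speeds; "joint_torque": joint torques, N m; "position": TCP position; "tool_rot": TCP orientation; "ft_force": force on the tool from outside, world axes, zero at the start; "moment": the same for the moment, N m; "grip_width": finger opening in m.
Only numpy, scipy, OpenCV 4.12 (cv2) and the standard library are available. Lean on these libraries where they do the work, as an engineer would, in place of code of your own. Each camera call takes 0.05 s, during which the arm holds its last target.

## Task

The gauge head standing at the edge of the bench is to go on the gas port next to it (the nearer of the two capped ports). Loosen the cap of that port by at least an eighth of a turn, leave it sitting there loose and let go. One of the two ports has a left-hand thread and neither is marked, so try the cap both ways to feel which way it gives; leave the other port's cap tight and do not disturb the gauge head.

Things in the scene. Friction and masses are not known exactly. Their poses are not given: they have to be found in the camera images.
- grip_1 (a point): Port 1: steel cap on an upright stem on a fixed 70 mm flange and 84 mm square plate; both ports look alike, left and right in either order. Cap: ribbed hub 34 mm across, on it an upright grip bar 48 mm long, 12 mm thick, 28 mm high. Point: bar centre, on the turning axis, 84.5 mm over the bench (bar from 70.5 to 98.5 mm). x along the bar's length, y across its thickness, z up
- grip_2 (a point): Port 2: steel cap on an upright stem on a fixed 70 mm flange and 84 mm square plate; both ports look alike, left and right in either order. Cap: ribbed hub 34 mm across, on it an upright grip bar 48 mm long, 12 mm thick, 28 mm high. Point: bar centre, on the turning axis, 84.5 mm over the bench (bar from 70.5 to 98.5 mm). x along the bar's length, y across its thickness, z up
- cap_1 (a joint): angle of cap 1, rad, positive counter-clockwise seen from above; starts at 0, tight. Turns about 2.2 rad one way (dry friction 0.12 N m, stays where left, does not lift off); the other way it is stopped by its seat with at most a few degrees of give. Which way is free is not marked; it is opposite for the two caps
- cap_2 (a joint): angle of cap 2, rad, positive counter-clockwise seen from above; starts at 0, tight. Turns about 2.2 rad one way (dry friction 0.12 N m, stays where left, does not lift off); the other way it is stopped by its seat with at most a few degrees of give. Which way is free is not marked; it is opposite for the two caps
- gauge_mid (a point): gauge head: loose upright steel cylinder (label may face away) on a narrow neck and foot, small black top, 45 mm in diameter, 102 mm high; point at its centre half-way up. It stands left of the left port or right of the right port, 100 mm or more from that port's axis; a brown bottle of similar height stands beside the other port
Mind the look-alikes: they are no part of the job. Leave any blue look-alike of the part that bears gauge_mid alone.

How it is judged:
At the end, for the whole second after the job is handed in: The cap of the port beside the gauge head stands at least 0.7 rad (40 degrees) from tight (only its loosening direction lets it turn so far) and is at rest; the other cap is within 0.2 rad of tight; the gauge head stands upright within 30 mm of where it was ((((world y of each of gauge_mid, grip_1 above 0.07 m or world y of each of gauge_mid, grip_1 below 0.07 m) and (value of joint cap_1 above 0.7 rad or value of joint cap_1 below -0.7 rad)) or (((world y of gauge_mid above 0.07 m and world y of grip_1 below 0.07 m) or (world y of gauge_mid below 0.07 m and world y of grip_1 above 0.07 m)) and (value of joint cap_2 above 0.7 rad or value of joint cap_2 below -0.7 rad))) and (((world y of each of gauge_mid, grip_1 above 0.07 m or world y of each of gauge_mid, grip_1 below 0.07 m) and value of joint cap_2 between -0.2 and 0.2 rad) or (((world y of gauge_mid above 0.07 m and world y of grip_1 below 0.07 m) or (world y of gauge_mid below 0.07 m and world y of grip_1 above 0.07 m)) and value of joint cap_1 between -0.2 and 0.2 rad)) and velocity of joint cap_1 between -0.1 and 0.1 rad/s and velocity of joint cap_2 between -0.1 and 0.1 rad/s and distance of gauge_mid from where it was at the start of the episode below 0.03 m and angle between gauge_mid's own z axis and vertical below 0.2 rad); the robot touches nothing.
It fails at once if the cap of the other port is loosened (more than 0.2 rad) (((world y of each of gauge_mid, grip_1 above 0.07 m or world y of each of gauge_mid, grip_1 below 0.07 m) and (value of joint cap_2 above 0.2 rad or value of joint cap_2 below -0.2 rad)) or (((world y of gauge_mid above 0.07 m and world y of grip_1 below 0.07 m) or (world y of gauge_mid below 0.07 m and world y of grip_1 above 0.07 m)) and (value of joint cap_1 above 0.2 rad or value of joint cap_1 below -0.2 rad))).
It fails at once if the gauge head is knocked over or pushed more than 30 mm (distance of gauge_mid from where it was at the start of the episode above 0.03 m or angle between gauge_mid's own z axis and vertical above 0.3 rad).
It also fails if it takes over 32 s, if anything falls off the work surface, if the arm or the gripper's body presses on something with over 40 N, if the wrist force passes 120 N, or if a joint passes its speed limit or range.

## Working session

There is one attempt and no reset: what is moved stays moved. The work goes in short steps, Python scripts to look and compute and a tool call to move; the robot and the scene stay as the last step left them, time stands still between calls to the robot, and variables do not carry over. Pictures are saved under pics/ and viewed, and the job is handed in when it is done.

Besides the shell and the picture viewer there is one more tool, called after ">>>" by a JSON object that holds its "method" and its "body". move_arm: Moves the arm, as the interface text tells. Its arguments: {"type":"object","properties":{"commands":{"type":"array","items":{"type":"array","items":{"type":"number"}}},"newtons":{"type":"number"}},"required":["commands"]}

```bash
mkdir -p pics
cat > h.py <<'E'
from rig import robot
import numpy as np, cv2
def snap(n,f):
    p=robot.camera(n); cv2.imwrite('pics/'+f,p['image'][:,:,::-1]); return p
def onplane(p,u,v,z):
    d=np.array([(u-p['cx'])/p['fx'],(v-p['cy'])/p['fy'],1.]); R=np.array(p['rotation']).reshape(3,3) 
    d=R@d; o=np.array(p['xyz']); return o+d*(z-o[2])/d[2]
E
python3 - <<'E'
from h import *
o=robot.get_obs(); print(o)
for n in ['scene','top']:
    p=snap(n,n+'0.png'); print({k:v for k,v in p.items() if k!='image'})
    for nm in ['grip_1','gauge_mid']:
        for r in robot.regions_of(p,nm): print(n,nm,r['p'],r['bbox'])
E
```

```text
{'time': 0.0, 'q': array([ 1.06949997e+00,  5.28439887e-01,  1.43390068e+00, -4.97718353e-05,
        1.18137391e+00, -1.78521777e-01]), 'joint_velocities': array([-0.00020886,  0.00112328, -0.00105284,  0.00047414,  0.00093478,
        0.00122518]), 'joint_torque': array([-1.06223804e-03, -4.40041924e+01, -1.76588720e+01,  6.32591662e-02,
        5.82140882e-02, -1.73914450e-04]), 'position': array([0.19791725, 0.59212378, 0.24658823]), 'tool_rot': array([ 0.11290395,  0.6981536 , -0.11432932,  0.69768406]), 'ft_force': array([0.7571267 , 0.91625792, 0.37877991]), 'moment': array([-0.01794254, -0.04252188,  0.00052789]), 'grip_width': 0.08746106630152704}
{'fx': 440.25663655672156, 'fy': 440.25663655672156, 'cx': 279.50978560390746, 'cy': 207.42392838301498, 'xyz': array([-0.11220492, -0.36761563,  0.66658016]), 'rotation': array([ 0.79391951, -0.42017475,  0.20981103, -0.38616619]), 'shot': 1}
scene grip_1 0.61 [225.6, 186.3, 242.9, 208.0]
scene gauge_mid 0.87 [189.4, 166.4, 213.6, 207.1]
scene gauge_mid 0.83 [265.4, 159.0, 284.8, 199.2]
scene gauge_mid 0.75 [160.5, 187.8, 181.9, 231.5]
{'fx': 385.03026729397175, 'fy': 385.03026729397175, 'cx': 278.55119034953236, 'cy': 208.70786292454125, 'xyz': array([0.42499253, 0.05479371, 0.92746107]), 'rotation': array([-0.69730494,  0.71488505, -0.03692277,  0.0366318 ]), 'shot': 2}
top grip_1 0.74 [224.7, 207.7, 243.2, 231.2]
top grip_1 0.56 [307.0, 171.1, 324.6, 196.0]
top gauge_mid 0.97 [167.0, 246.9, 199.2, 271.1]
top gauge_mid 0.86 [223.7, 144.7, 247.9, 170.0]
top gauge_mid 0.7 [164.6, 199.5, 193.3, 221.9]
```

View pics/scene0.png

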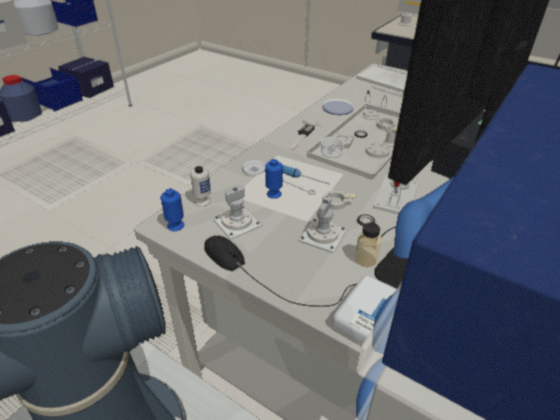

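View pics/top0.png

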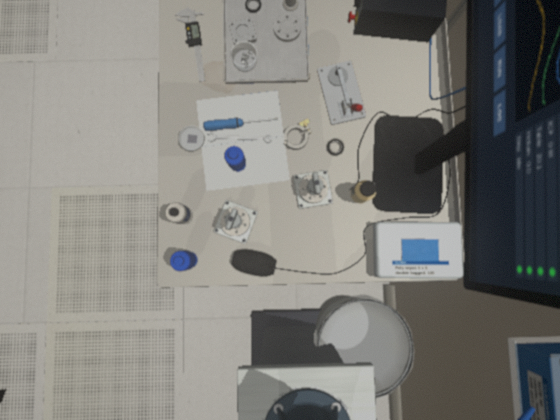

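Run:
```python
import cv2
a=cv2.imread('pics/top0.png')[120:290,140:400]; cv2.imwrite('pics/tc.png',cv2.resize(a,None,fx=3,fy=3,interpolation=cv2.INTER_CUBIC))
a=cv2.imread('pics/scene0.png')[140:290,130:380]; cv2.imwrite('pics/sc.png',cv2.resize(a,None,fx=3.2,fy=3.2,interpolation=cv2.INTER_CUBIC))
```

```text
(no output)
```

View pics/tc.png

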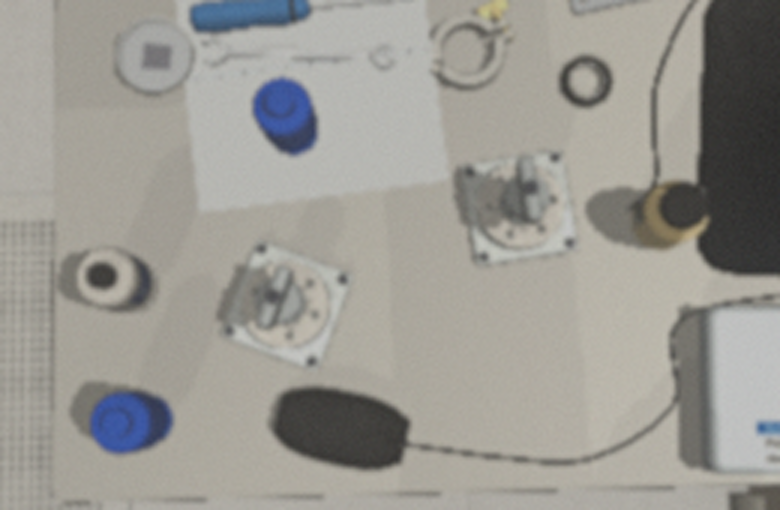

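View pics/sc.png

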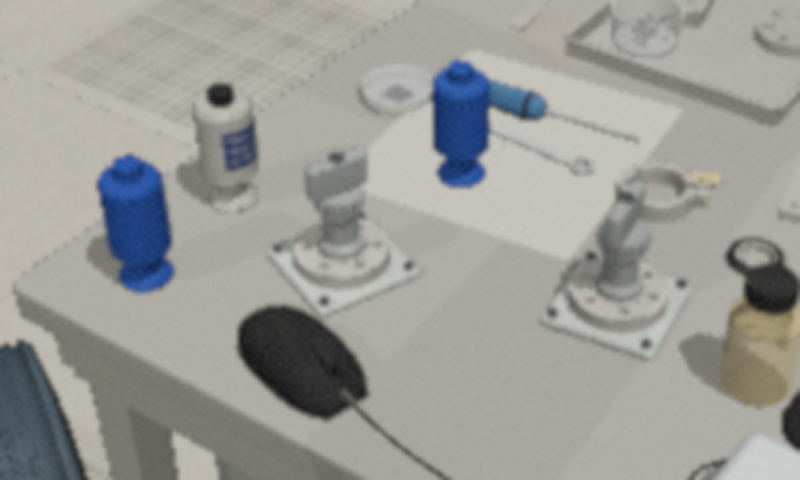

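The top view shows the steel gauge head with its black top at (176,211), and the port next to it at (235,221). The look-alikes are blue cylinders at (182,260) and (235,157). The other port is at (312,188), with the brown bottle beside it at (364,190). So the target is the left port at (235,221). Next I'll measure it in a close crop.

```bash
cat > h.py <<'E'
from rig import robot
import numpy as np, cv2
from scipy.spatial.transform import Rotation as Ro
def snap(n,f):
    p=robot.camera(n); cv2.imwrite('pics/'+f,p['image'][:,:,::-1]); return p
def cam(p):
    if 'xyz' in p: return Ro.from_quat(p['rotation']).as_matrix(),np.array(p['xyz'])
    T=np.array(p['tool_from_camera']); R=Ro.from_quat(p['o']['tool_rot']).as_matrix()
    return R@T[:3,:3], p['o']['position']+R@T[:3,3]
def onplane(p,u,v,z):
    R,o=cam(p); d=R@np.array([(u-p['cx'])/p['fx'],(v-p['cy'])/p['fy'],1.]); return o+d*(z-o[2])/d[2]
def proj(p,X):
    R,o=cam(p); c=R.T@(np.array(X)-o); return p['fx']*c[0]/c[2]+p['cx'],p['fy']*c[1]/c[2]+p['cy']
E
python3 - <<'E'
from h import *
p=snap('top','t1.png')
for c in [(262,248),(343,280),(311,361),(228,330),(286,305)]:
    print(onplane(p,140+c[0]/3,120+c[1]/3,.006).round(4))
a=cv2.imread('pics/t1.png')[190:245,200:262]; cv2.imwrite('pics/t1c.png',cv2.resize(a,None,fx=10,fy=10,interpolation=cv2.INTER_CUBIC))
w=snap('wrist','w1.png')
print('gauge',onplane(p,*(140+102/3,120+275/3),.102), proj(p,[.6,.2,0]))
E
```

```text
[0.5389 0.1763 0.006 ]
[0.5115 0.1117 0.006 ]
[0.4475 0.1383 0.006 ]
[0.4737 0.2041 0.006 ]
[0.4926 0.1576 0.006 ]
gauge [0.51040833 0.27870738 0.102     ] (np.float64(217.6702373316154), np.float64(178.38371420301934))
```

View pics/t1c.png

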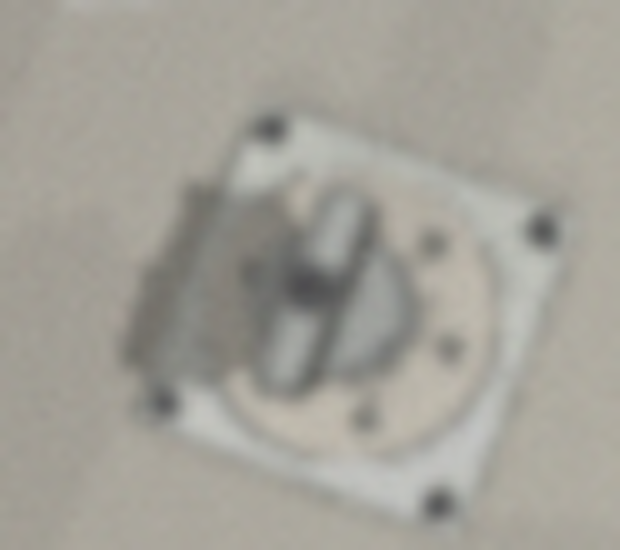

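View pics/w1.png

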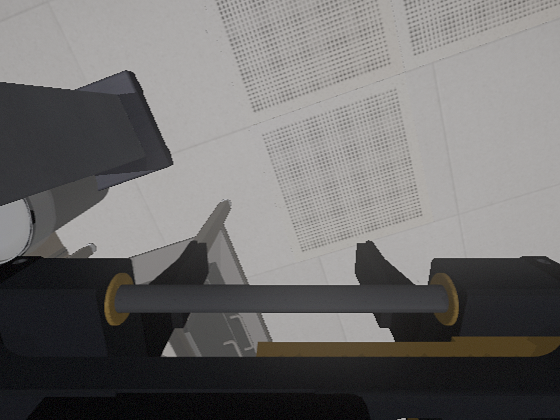

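Run:
```python
from h import *
p=snap('top','t2.png')
for c in [(312,287),(347,195),(281,385)]:
    print(onplane(p,200+c[0]/10,190+c[1]/10,.0985).round(4))
for c in [(268,128),(543,230),(437,503),(163,402)]:
    print(onplane(p,200+c[0]/10,190+c[1]/10,.008).round(4))
a=onplane(p,234.7,209.5,.0985);b=onplane(p,228.1,228.5,.0985);d=a-b;print('bar',np.linalg.norm(d),np.degrees(np.arctan2(d[1],d[0])))
o=robot.get_obs();R=Ro.from_quat(o['tool_rot']).as_matrix();print(o['position'],R.round(3))
print('tool shift to (.49,.158,.25)',R.T@(np.array([.49,.158,.25])-o['position']))
```

```text
[0.4924 0.1561 0.0985]
[0.5122 0.1483 0.0985]
[0.4714 0.163  0.0985]
[0.5384 0.1773 0.008 ]
[0.5121 0.1116 0.008 ]
[0.4475 0.138  0.008 ]
[0.4731 0.2031 0.008 ]
bar 0.04335705361384777 -19.881627191390706
[0.19819811 0.59267198 0.2474677 ] [[-0.     0.317  0.948]
 [-0.     0.948 -0.317]
 [-1.    -0.    -0.   ]]
tool shift to (.49,.158,.25) [-0.00248335 -0.31966461  0.41461169]
```

The cap axis is at about (0.4925, 0.157), from both the plate centre and the bar top. The bar's long axis lies at -20 to -21°, and tool y is at 71.5°, already nearly perpendicular. The gauge head is about 122 mm away at (0.510, 0.279). I'll move above the cap.

>>> {"method": "move_arm", "body": {"commands": [[-1, 0, -20, 26, 0], [-1, 0, -45, 58, 0], [-1, 0, -70, 91, 0], [-1, 0, -95, 123, 0], [-1, 0, -120, 156, 0], [-1, 0, -145, 188, 0], [-1, 0, -170, 220, 0], [-1, 0, -195, 253, 0]], "newtons": 30}}

```text
time: 1.12
position: [0.377, 0.3259, 0.2479]
tool_rot: [0.114, 0.698, -0.113, 0.698]
ft_force: [0.6, 1.2, -0.4]
grip_width: 0.087
```

>>> {"method": "move_arm", "body": {"commands": [[-1, 0, -25, 32, 0], [-1, 0, -50, 65, 0], [-1, 0, -75, 97, 0], [-1, 0, -100, 130, 0], [-1, 0, -125, 162, 0], [-1, 0, -125, 162, 0], [-1, 0, -125, 162, 0]]}}

```text
time: 1.7
position: [0.4917, 0.1557, 0.2476]
tool_rot: [0.115, 0.697, -0.115, 0.698]
ft_force: [0.5, -0.3, -0.4]
grip_width: 0.0869
```

```bash
cat > s.py <<'E'
from h import *
import sys
o=robot.get_obs(); w=snap('wrist',sys.argv[1]); w['o']=o
R=Ro.from_quat(o['tool_rot']).as_matrix()
print(o['time'],o['position'],R.round(3),o['q'].round(2),o['ft_force'].round(1),o['moment'].round(2),o['grip_width'])
print('shift to (.4925,.157)',R.T@(np.array([.4925,.157,.100])-o['position']))
print(proj(w,[.4925,.157,.0985]))
for r in robot.regions_of(w,'grip_1'):
  print(r['p'],r['bbox'])
for s in (-1,1): print(proj(w,[.4925+s*.024*np.cos(-.35),.157+s*.024*np.sin(-.35),.0985]))
E
python3 s.py w2.png
```

```text
1.7 [0.49168245 0.15570103 0.24762372] [[ 0.001  0.322  0.947]
 [ 0.     0.947 -0.322]
 [-1.     0.     0.001]] [ 0.09  0.38  1.7   0.    1.06 -1.15] [ 0.5 -0.3 -0.4] [ 0.02  0.02 -0.01] 0.08692759741331613
shift to (.4925,.157) [0.14762456 0.00142521 0.00028027]
(np.float64(283.9172866603375), np.float64(200.1013693325134))
0.9 [268.3, 172.2, 300.0, 221.4]
(np.float64(284.53126874033546), np.float64(175.9864213348713))
(np.float64(283.3321287378155), np.float64(223.08421090351143))
```

View pics/w2.png

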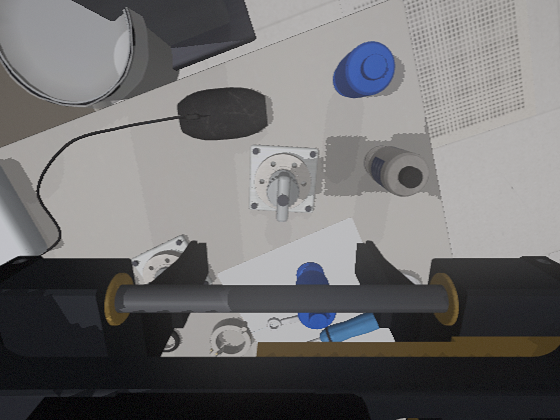

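The wrist view shows the bar at (283,197), aligned with the jaws, at the predicted column. The gauge head at (410,177) is clear of the right finger. I'll descend so the fingertips stop about 4 mm above the hub, then close.

>>> {"method": "move_arm", "body": {"commands": [[-1, 25, 1, 0, 0], [-1, 55, 1, 0, 0], [-1, 85, 1, 0, 0], [-1, 110, 1, 0, 0], [-1, 130, 1, 0, 0], [-1, 140, 1, 0, 0], [-1, 147, 1, 0, 0], [-1, 147, 1, 0, 0]]}}

```text
time: 2.47
position: [0.4896, 0.1595, 0.0998]
tool_rot: [0.113, 0.699, -0.113, 0.697]
ft_force: [0.1, 0.0, -0.0]
grip_width: 0.087
```

>>> {"method": "move_arm", "body": {"commands": [[0.5, 0, 0, 0, 0], [0.7, 0, 0, 0, 0], [1, 0, 0, 0, 0], [1, 0, 0, 0, 0], [1, 0, 0, 0, 0], [1, 0, 0, 0, 0], [1, 0, 0, 0, 0], [1, 0, 0, 0, 0]], "newtons": 20}}

```text
time: 3.13
position: [0.4906, 0.1585, 0.1007]
tool_rot: [0.114, 0.698, -0.114, 0.698]
ft_force: [0.3, -0.6, 0.5]
grip_width: 0.0417
```

```bash
python3 s.py w3.png
```

```text
3.1333 [0.49062393 0.15847388 0.10065479] [[ 0.     0.317  0.948]
 [ 0.     0.948 -0.317]
 [-1.     0.     0.   ]] [ 0.1   0.61  1.83 -0.    0.7  -1.15] [ 0.3 -0.6  0.5] [ 0.05  0.02 -0.06] 0.04168893199381984
shift to (.4925,.157) [ 0.00065503 -0.00080228  0.00224677]
(np.float64(282.240566730882), np.float64(282.2400650679122))
0.82 [250.4, 225.7, 311.2, 319.7]
(np.float64(283.5623888399867), np.float64(239.73443882702102))
(np.float64(281.0330242589786), np.float64(321.0708189395465))
```

View pics/w3.png

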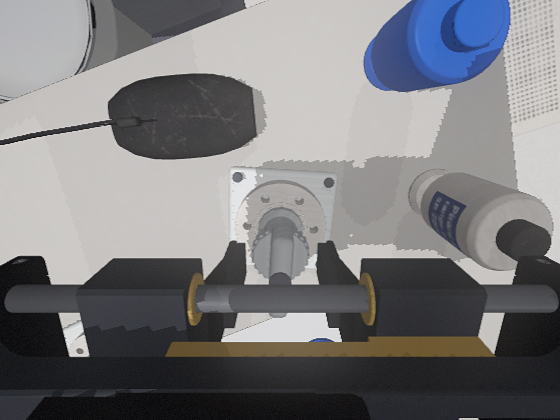

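The jaws are straddling the bar, which is centred at about (281,270), and closing. I'll finish closing with a small centring shift of +2 mm in z.

>>> {"method": "move_arm", "body": {"commands": [[1, 0, -1, 2, 0], [1, 0, -1, 2, 0], [1, 0, -1, 2, 0], [1, 0, -1, 2, 0], [1, 0, -1, 2, 0], [1, 0, -1, 2, 0], [1, 0, -1, 2, 0], [1, 0, -1, 2, 0]]}}

```text
time: 3.9
position: [0.4924, 0.1571, 0.1005]
tool_rot: [0.114, 0.698, -0.114, 0.698]
ft_force: [0.5, 1.6, -1.7]
grip_width: 0.0124
```

```bash
python3 s.py w4.png
```

```text
3.9 [0.49242481 0.15706646 0.10052696] [[ 0.001  0.318  0.948]
 [ 0.     0.948 -0.318]
 [-1.     0.     0.   ]] [ 0.09  0.62  1.83  0.    0.7  -1.16] [ 0.5  1.6 -1.7] [ 0.18 -0.17 -0.34] 0.012441684236636143
shift to (.4925,.157) [ 5.26978366e-04 -3.93640746e-05  9.21885094e-05]
(np.float64(283.7151638109059), np.float64(278.7061767284908))
0.65 [253.7, 218.6, 308.9, 283.7]
(np.float64(285.1000983276486), np.float64(235.82140374744208))
(np.float64(282.45062129012155), np.float64(317.86298759075737))
```

The bar is gripped, with the opening reading 12.4 mm. I'll try a small turn: positive about tool x is clockwise from above.

>>> {"method": "move_arm", "body": {"commands": [[1, 0, 0, 0, 3], [1, 0, 0, 0, 6], [1, 0, 0, 0, 8], [1, 0, 0, 0, 8]]}}

```text
time: 4.33
position: [0.4921, 0.1572, 0.1005]
tool_rot: [0.162, 0.688, -0.162, 0.688]
ft_force: [0.5, 2.7, -0.7]
grip_width: 0.0119
```

```bash
cat > q.py <<'E'
from h import *
o=robot.get_obs();R=Ro.from_quat(o['tool_rot']).as_matrix()
print(o['time'],o['position'].round(4),'yaw of tool y',np.degrees(np.arctan2(R[1,1],R[0,1])).round(2),o['ft_force'].round(1),o['moment'].round(2),o['joint_torque'].round(2),o['q'][5].round(3),o['grip_width'])
E
python3 q.py
```

```text
4.3333 [0.4921 0.1572 0.1005] yaw of tool y 63.53 [ 0.5  2.7 -0.7] [ 0.29 -0.16 -0.17] [ -0.75 -39.74  -8.63  -0.47   0.38   0.06] -1.016 0.011908481485472695
```

>>> {"method": "move_arm", "body": {"commands": [[1, 0, 0, 0, 4], [1, 0, 0, 0, 8], [1, 0, 0, 0, 8]]}}

```text
time: 4.58
position: [0.4922, 0.1572, 0.1005]
tool_rot: [0.21, 0.675, -0.21, 0.675]
ft_force: [0.1, 2.5, -0.2]
grip_width: 0.012
```

```bash
python3 q.py; python3 s.py w5.png; python3 -c "
from h import *
snap('top','t5.png')
a=cv2.imread('pics/w5.png')[150:350,180:380]; cv2.imwrite('pics/w5c.png',cv2.resize(a,None,fx=3,fy=3,interpolation=cv2.INTER_CUBIC))"
```

```text
4.5833 [0.4922 0.1572 0.1005] yaw of tool y 55.5 [ 0.1  2.5 -0.2] [ 0.4  -0.13 -0.17] [ -0.98 -39.81  -8.58  -0.58   0.41   0.23] -0.876 0.01198378236542433
4.5833 [0.49220598 0.15724778 0.10053225] [[ 0.     0.566  0.824]
 [ 0.     0.824 -0.566]
 [-1.     0.    -0.   ]] [ 0.09  0.62  1.83  0.    0.7  -0.88] [ 0.1  2.5 -0.2] [ 0.4  -0.13 -0.17] 0.01198378236542433
shift to (.4925,.157) [ 5.32218632e-04 -3.78409595e-05  3.82685263e-04]
(np.float64(283.8603511325932), np.float64(278.5540967780807))
0.77 [255.1, 219.0, 309.0, 285.8]
(np.float64(271.85134956680696), np.float64(237.0605652838651))
(np.float64(294.8576503159183), np.float64(316.55199173336655))
```

View pics/w5c.png

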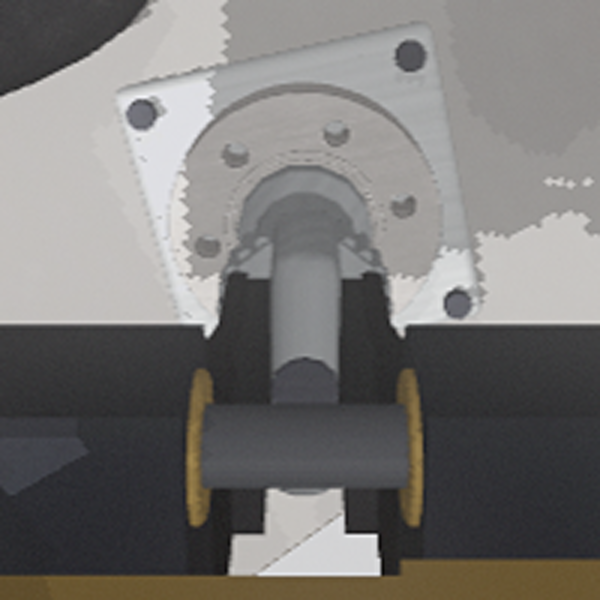

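The bar is turning with the jaws: the plate now sits tilted in the view while the bar stays vertical, and the moment is low. Clockwise is the free direction, so I'll keep going.

>>> {"method": "move_arm", "body": {"commands": [[1, 0, 0, 0, 6], [1, 0, 0, 0, 12], [1, 0, 0, 0, 18], [1, 0, 0, 0, 24], [1, 0, 0, 0, 30], [1, 0, 0, 0, 36], [1, 0, 0, 0, 42], [1, 0, 0, 0, 48]]}}

```text
time: 5.4
position: [0.4925, 0.1574, 0.1005]
tool_rot: [0.467, 0.531, -0.467, 0.531]
ft_force: [0.9, 5.1, -1.7]
grip_width: 0.0119
```

>>> {"method": "move_arm", "body": {"commands": [[1, 0, 0, 0, 3], [1, 0, 0, 0, 3], [1, 0, 0, 0, 3]]}}

```text
time: 5.65
position: [0.4925, 0.1574, 0.1005]
tool_rot: [0.48, 0.52, -0.479, 0.52]
ft_force: [2.4, 4.2, -1.1]
grip_width: 0.0115
```

```bash
python3 q.py; python3 s.py w6.png
```

```text
5.65 [0.4925 0.1574 0.1005] yaw of tool y 4.62 [ 2.4  4.2 -1.1] [ 0.79 -0.14 -0.15] [ -2.08 -40.26  -8.17  -0.97   0.63  -0.1 ] 0.011 0.011540137875507681
5.65 [0.49254327 0.15738868 0.10054171] [[ 0.001  0.997  0.08 ]
 [ 0.001  0.08  -0.997]
 [-1.     0.001 -0.001]] [0.09 0.62 1.83 0.   0.7  0.01] [ 2.4  4.2 -1.1] [ 0.79 -0.14 -0.15] 0.011540137875507681
shift to (.4925,.157) [ 5.41346901e-04 -7.49147422e-05  3.84357681e-04]
(np.float64(282.89064444963145), np.float64(276.71189784102273))
0.91 [251.2, 220.8, 311.9, 283.4]
(np.float64(239.85899291806777), np.float64(259.2549828745037))
(np.float64(324.30598080544837), np.float64(293.51311228065373))
```

View pics/w6.png

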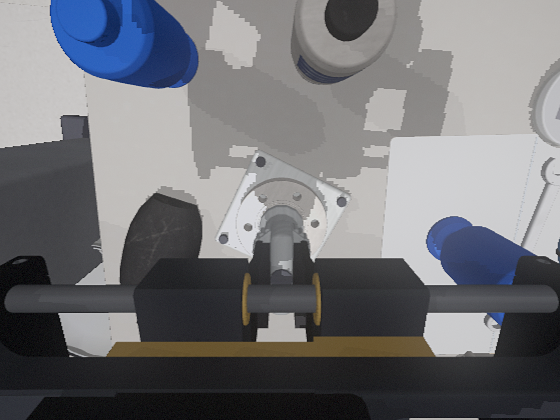

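The cap has turned about 67° clockwise with the jaws, and the gauge head at (350,20) is clear. Next I'll open the jaws and then lift straight up.

>>> {"method": "move_arm", "body": {"commands": [[-1, 0, 0, 0, 0], [-1, 0, 0, 0, 0], [-1, 0, 0, 0, 0], [-1, 0, 0, 0, 0], [-1, 0, 0, 0, 0], [-1, 0, 0, 0, 0], [-1, 0, 0, 0, 0], [-1, 0, 0, 0, 0]]}}

```text
time: 6.42
position: [0.4922, 0.1569, 0.1006]
tool_rot: [0.48, 0.519, -0.48, 0.519]
ft_force: [0.5, -0.2, -0.2]
grip_width: 0.0573
```

>>> {"method": "move_arm", "body": {"commands": [[-1, -10, 0, 0, 0], [-1, -30, 0, 0, 0], [-1, -55, 0, 0, 0], [-1, -85, 0, 0, 0], [-1, -115, 0, 0, 0], [-1, -140, 0, 0, 0], [-1, -150, 0, 0, 0], [-1, -150, 0, 0, 0]]}}

```text
time: 7.08
position: [0.4937, 0.1572, 0.2536]
tool_rot: [0.482, 0.518, -0.478, 0.521]
ft_force: [0.4, 0.5, 0.2]
grip_width: 0.0866
```

```bash
python3 q.py; python3 s.py w7.png
```

```text
7.0833 [0.4937 0.1572 0.2536] yaw of tool y 4.52 [0.4 0.5 0.2] [-0.07  0.08  0.03] [  0.14 -36.03 -16.13   0.07   0.25  -0.  ] 0.013 0.08664850549390145
7.0833 [0.49370795 0.15717705 0.25356852] [[ 0.007  0.997  0.079]
 [ 0.001  0.079 -0.997]
 [-1.     0.007 -0.   ]] [ 0.09  0.37  1.7  -0.    1.07  0.01] [0.4 0.5 0.2] [-0.07  0.08  0.03] 0.08664850549390145
shift to (.4925,.157) [ 1.53556775e-01 -2.25599903e-03  9.27726293e-05]
(np.float64(279.6367646469298), np.float64(197.0037602968418))
0.91 [309.7, 322.5, 344.3, 341.9]
0.81 [260.8, 169.3, 298.1, 218.4]
(np.float64(257.47827734274216), np.float64(187.30941166007787))
(np.float64(301.3430682321253), np.float64(206.5002783434756))
```

View pics/w7.png

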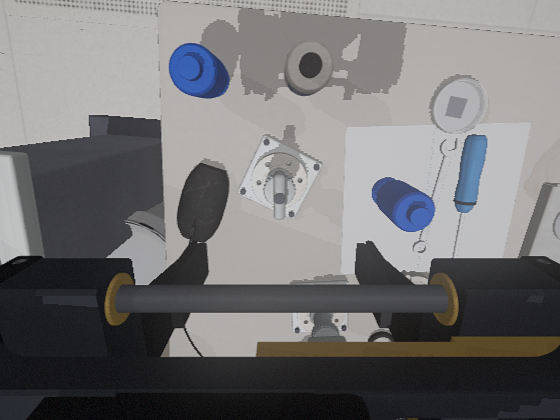

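The cap bar at (280,193) now lies along the jaws, about 67° from where it started. The gauge head at (311,66) stands upright and the jaws are clear. I'll run a numerical check.

Run:
```python
from h import *
o=robot.get_obs(); w=snap('wrist','w8.png'); w['o']=o
print('gauge top',onplane(w,311,66,.102)); a=onplane(w,280,218,.0985);b=onplane(w,281,171,.0985);d=a-b
print('bar ang',np.degrees(np.arctan2(d[1],d[0])),np.linalg.norm(d),(a+b)/2,robot.get_obs()['ft_force'])
print(robot.hand_in())
```

```text
gauge top [0.50699429 0.27696178 0.102     ]
bar ang -86.74494764029328 0.047796393091878234 [0.48980469 0.15958782 0.0985    ] [-0.53630553  0.13327399 -0.16892757]
the job is handed in; nothing more can be done
None
```

I loosened the cap of the left port, the one beside the steel gauge head, by about 67° (1.17 rad) clockwise seen from above. That is a left-hand thread. I then let go, lifted clear and handed the job in at about 7 s.

- **Direction:** I only tried clockwise. The cap gave straight away, so I did not turn it the other way to feel the seat.
- **Cap angle:** in the last wrist picture the bar lay at -87°, against -20° at the start, over a measured length of 48 mm. It stayed there after release.
- **Gauge head:** it stands upright. I measured it at (0.507, 0.277), against (0.510, 0.279) at the start, which is within measuring error.
- **Other cap:** I never touched it. Its angle was not measured again at the end.
- **Contact:** the gripper was open about 150 mm above the cap with roughly zero force on it.
- **A reading that did not fit:** the wrist moment about the vertical was about -0.15 to -0.17 N m while turning. That is the opposite sign from what I expected from the cap's friction. I relied on the pictures instead, which clearly showed the bar turning against the fixed plate.

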